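# Unlock the lock box and hold the bolt drawn

## Task

Slide the flat shutter on the grey lock box off its keyhole until it stops, take the key out of the wooden stand, push it fully home in the keyhole (sticky wafers inside resist a straight push; a light press with a wiggle eases it past them) and turn it a quarter turn clockwise, seen from above, until it stops. The lock springs back if let go, so finish still gripping the key and holding it turned, so that I can lift the lid; leave everything else on the worktop where it stands.

Things in the scene. Friction and masses are not known exactly. Their poses are not given: they have to be found in the camera images.
- lock_box: Grey painted steel box, 154 (x) x 184 (y) x 70 mm, fixed to the worktop. Origin: centre of the underside. On its lid a steel lock plate (56 x 134 mm, top face 78 mm above the worktop) with two rails 86 mm above the worktop, one each side of the shutter, along the box's y. A barrel bolt on its -x face is drawn back by the turned key.
- keyhole (a point): Centre of the keyhole's mouth, at box (0, -30, 78) mm, axes as the box. A slot 24 mm along the box's x, 9 mm along its y, straight down. 9 and 15 mm deep the key meets two sticky turning wafers with 22 x 7 mm slots, the first about 0.26 rad anticlockwise, the next clockwise; they resist a straight push (15 to 40 N), but pressed at 5 N and wiggled 0.16 rad in yaw both ways the key drops past.
- keyhole_floor (a point): Floor of the keyhole, 36 mm straight below its mouth, where the key's tip is when fully home. The lowest 15 mm of the keyhole are the spring-loaded plug. The key can turn only when its tip is at least 33 mm deep.
- plug (a joint): Turn of the lock's plug in rad: 0 at rest, grows clockwise seen from above, stop at 1.571 (a quarter turn). A spring returns it to 0 (0.03 N m at the start, 0.11 N m at the stop). The key has about 0.15 rad of play in it, so the key must turn about 1.7 rad from the line of the slot to bring the plug to its stop.
- shutter (a joint): Slide of the shutter along the box's +y in m: 0 = centred over the keyhole, 0.055 = fully open at its stop. It stays where it is left; 1.5 N of friction.
- shutter_tab (a point): Top centre of the upright tab by which the shutter is moved: 24 mm along the box's x, 10 mm along its y, standing 20 mm above the 36 x 40 x 4 mm steel shutter plate; this point is 24.5 mm above the lock plate (102.5 mm above the worktop). Axes as the box.
- key: Loose steel key, 106 mm long, about 60 g, standing upright, bow up, in the stand. Origin: its tip, at the bottom; z points up along the 6 mm round shank. Bit: a flat blade centred on the shank, 20 mm along x, 5 mm along y, 0 to 13 mm above the tip, the lowest 2 mm tapered to 18 x 4 mm. It fits the keyhole either way round, its x along the box's x.
- key_bow (a point): Centre of the key's bow, 88 mm above the tip, axes as the key: a black plastic block 36 mm along the key's x, 12 mm thick along its y, 36 mm tall. Grip it across the 12 mm.
- key_stand: Wooden block 70 x 60 x 46 mm on a 78 x 68 mm foot, fixed to the worktop, with a slot 22 mm (its x) by 7 mm (its y) from the top, 41 mm deep, in which the key stands with its tip 5 mm above the worktop. Origin: centre of the underside.
- pepper_shaker: Bystander, not to be moved: glass-bodied shaker with a grey cap, 44 mm across, 90 mm tall. Origin: centre of the underside.
- spice_jar: Bystander, not to be moved: glass spice jar with a red cap, 45 mm across, 106 mm tall. Origin: centre of the underside.
- lemon: Bystander, not to be moved: lemon, 78x55x56 mm. Origin: centre of the underside.
- mug: Bystander, not to be moved: white mug with a handle, 82x112x94 mm. Origin: centre of the underside.
- jam_jar: Bystander, not to be moved: jam jar with a white lid, 72 mm across, 102 mm tall. Origin: centre of the underside.
- yoghurt_tub: Bystander, not to be moved: small tub, 72 mm across, 72 mm tall. Origin: centre of the underside.

How it is judged:
On the way, in this order (a step that is already met when the one before it is completed fails the run):
1. the shutter is slid open (at least 48 of its 55 mm) while the key still stands outside the lock (value of joint shutter above 0.048 m and distance between key and keyhole above 0.06 m), for 0.2 s.
2. the key is fully home in the keyhole (tip at least 32 mm deep) and not yet turned (z of key in the frame of keyhole below -0.032 m and horizontal distance between key and keyhole below 0.006 m and value of joint plug below 0.5 rad), for 0.1 s.
At the end, for the whole second after the job is handed in: Through the last second the plug is held turned clockwise past 1.3 rad (its stop is at 1.571), the key is home (tip more than 32 mm below the keyhole's mouth, within 6 mm of its axis, within 0.15 rad of upright) and still gripped by the fingers (over 2 N), and the shutter is open more than 45 mm (value of joint plug above 1.3 rad and value of joint shutter above 0.045 m and z of key in the frame of keyhole below -0.032 m and horizontal distance between key and keyhole below 0.006 m and angle between key's own z axis and vertical below 0.15 rad and contact force between the fingers and key above 2 N); the arm keeps its last pose, push and grip.
It fails at once if a bystander is moved more than 30 mm or knocked over (distance of any of pepper_shaker, spice_jar, lemon, mug, jam_jar, yoghurt_tub from where it was at the start of the episode above 0.03 m or angle between any of pepper_shaker, spice_jar, mug, jam_jar, yoghurt_tub's own z axis and vertical above 0.5 rad).
It also fails if it takes over 67 s, if anything falls off the work surface, if the arm or the gripper's body presses on something with over 40 N, if the wrist force passes 120 N, or if a joint passes its speed limit or range.

## Robot

A 7-joint arm with a two-finger parallel gripper is mounted at the origin on the work surface; the furniture and walls round the work are solid. World frame = base frame: x ahead of the robot, y to its left, z up, the work surface at z = 0. Lengths are in m, angles in rad, forces in N, time in s.
With the tool pointing down it reaches from about 0.35 to 0.9 m from the base axis. Payload 8.1 kg.
Tool frame: the origin (TCP) lies midway between the tips of the shut fingers; the grasp point (between the pads) lies 19 mm behind it; z points along the fingers, y is the direction in which the jaws open and shut (so a half turn about z gives the same grasp; the last joint's range is limited). The gripper opens to 85 mm and grips with 20 to 120 N. Pads are 22 mm wide; open, the fingers measure 114 mm over their backs; the gripper's body (76 mm by 85 mm) begins 54 mm behind the grasp point. The pads swing forward as they close: fully open they stand 13 mm farther back than shut.
Start: joints at [1.164, 0.434, 0.025, 1.573, -0.012, 1.134, -0.075], TCP at [0.187, -0.596, 0.231] pointing down, gripper open.
Joint ranges: [-2.62, 2.62], [-0.44, 2.09], [-1.27, 1.32], [0.08, 2.57], [-1.32, 4.46], [0.12, 2], [-2.74, 2.74]. Speed limits (rad/s): [2.22, 2.22, 3.01, 3.01, 3.14, 3.14, 3.14].

## Interface

Orientations are given as [roll, pitch, yaw] about the fixed x, y, z axes, in that order (R = Rz(yaw) Ry(pitch) Rx(roll)).
In Python, from workcell import * gives the robot as it stands.
- The arm moves only by the shell command python3 -m inch 'ROWS' [FORCE]. ROWS is JSON, a list that holds one entry, the list of rows, each a list of 7 numbers: the shift along the world's x, y, z in m, then the turn, a rotation vector about the world's x, y, z in degrees, then the closure in counts, from 0 (fully open) to 255 (shut). In form: [[[tx, ty, tz, ax, ay, az, grip], ...]]. A call has exactly 10 rows; each row shifts and turns the pose as measured when the row begins; what a row does not reach is not made up. A row lasts 1/12 s, in which the tool goes at most 41.7 mm and 7.16 degrees, less where a joint would pass 70% of its speed; a pose out of reach is approached as far as the arm can. A call is refused whole if a number of a shift passes 0.0417 or a number of a turn 7.16, either way. A call with a gripper value outside its range is refused whole. The fingers move at their own pace and stop on an object; FORCE is the grip in N (left out, the last holds). Time passes only in rows, so rows that do not move let the fingers close, or fill a call up. It gives the time, the measured TCP pose, the force and the opening at its end, in the units of the state.
- state(): the state, without advancing time (a new reading comes with each control period).
- camera(name): name is "scene" or "top" or "wrist"; returns a dict with "pixels" (400x640x3 uint8, red, green, blue), "range_z" (400x640 float32, m along the optical axis (not along the pixel's ray), 0 where there is no reading), "fx", "fy", "cx", "cy" (pixels), "extrinsics" (4x4, takes a point from world to camera coordinates); the wrist camera has in their place "T_tool_cam" (4x4, takes a point from camera to tool coordinates, whose origin is the TCP and whose axes are the flange's). Camera axes: x right, y down, z forward; pixel columns grow to the right and rows downward; lengths in m; the calibration is good to about 2 mm. A picture is of the moment at which its call begins: read the wrist's pose just before it.
- sign_off(): hands the job in, once; it reports no verdict.
Trained networks look in the newest picture that a camera, given by its name, has taken for a name from the list of things; names that differ only in an ending like _2 or _b are one class to them, and where a whole thing is asked for, a point or a joint stands for the part that bears it (a point fixed in the world has none). Each returns a list of dicts, best first, with "confidence" (0 to 1); they miss things now and then, are a little off and sometimes report something else, mostly with a low value. They report only what shows in the picture. A call takes as long as a camera call.
- trace(camera, query): "pixels" (400x640 bool, what is visible of it) and "box" ([left, top, right, bottom] in pixels, round what is visible of it).
- pinpoint(camera, query): "location" ([column, row] in pixels: a listed point, or the origin of a listed thing).
The state is a dict: "t": time; "q": joint angles; "qd": joint speeds; "joint_efforts": joint torques, N m; "ee_pos": TCP position; "tcp_rot": TCP orientation; "ft_force": force on the tool from outside, world axes, zero at the start; "moment": the same for the moment, N m; "gripper_width": finger opening in m.
Only numpy, scipy, OpenCV 4.12 (cv2) and the standard library are available. Lean on these libraries where they do the work, as an engineer would, in place of code of your own. Each camera call takes 0.05 s, during which the arm holds its last target. There are 200 camera calls.

## Working session

There is one attempt and no reset: what is moved stays moved. The work goes in short steps, Python scripts to look and compute and a shell command to move; the robot and the scene stay as the last step left them, time stands still between calls to the robot, and variables do not carry over. Pictures are saved under pics/ and viewed, on a budget of 10 in all, crops included, one or two more only if the job needs it, and the job is handed in when it is done.

```bash
mkdir -p pics; ls
cat > h.py <<'E'
from workcell import *
import numpy as np, cv2
from scipy.spatial.transform import Rotation as R
def cam(n):
    s=state(); c=camera(n)
    if n=="wrist":
        T=np.eye(4); T[:3,:3]=R.from_euler('xyz',s["tcp_rot"]).as_matrix(); T[:3,3]=s["ee_pos"]
        c["W"]=T@c["T_tool_cam"]
    else: c["W"]=np.linalg.inv(c["extrinsics"])
    return c
def save(c,name): cv2.imwrite("pics/"+name,c["pixels"][...,::-1])
def ray(c,u,v):
    d=c["W"][:3,:3]@np.array([(u-c["cx"])/c["fx"],(v-c["cy"])/c["fy"],1.]); return c["W"][:3,3],d
def atz(c,u,v,z):
    o,d=ray(c,u,v); return o+d*(z-o[2])/d[2]
def cloud(c,m=None):
    v,u=np.nonzero((c["range_z"]>0)&(True if m is None else m)); z=c["range_z"][v,u]
    P=np.stack([(u-c["cx"])/c["fx"]*z,(v-c["cy"])/c["fy"]*z,z],1)
    return P@c["W"][:3,:3].T+c["W"][:3,3]
E
python3 - <<'E'
from h import *
s=state(); print({k:np.round(v,3) for k,v in s.items()})
for n in ("scene","top"):
    c=cam(n); save(c,n+"0.png")
    print(n,"cam at",c["W"][:3,3].round(3))
    for q,z in (("keyhole",.078),("shutter_tab",.1025),("key_bow",.093),("lock_box",0),("key_stand",0),("key",.005),("pepper_shaker",0),("spice_jar",0),("lemon",0),("mug",0),("jam_jar",0),("yoghurt_tub",0)):
        for p in pinpoint(n,q)[:2]:
            if p["confidence"]>.3: print(n,q,np.round(p["location"],1),round(p["confidence"],2),atz(c,*p["location"],z).round(4))
a=cv2.imread("pics/scene0.png");b=cv2.imread("pics/top0.png")
E
```

```text
pics
{'t': np.float64(0.0), 'q': array([ 1.164,  0.435,  0.025,  1.574, -0.012,  1.134, -0.075]), 'qd': array([-0.   ,  0.   , -0.001,  0.001,  0.   , -0.   , -0.002]), 'joint_efforts': array([-0.0000e+00, -6.7047e+01,  1.0250e+00, -3.1621e+01,  1.5000e-02,
        1.3000e-02, -0.0000e+00]), 'ee_pos': array([ 0.187, -0.596,  0.231]), 'tcp_rot': array([-3.14 ,  0.   ,  0.304]), 'ft_force': array([ 0.606,  0.053, -0.282]), 'moment': array([-0.005,  0.008, -0.044]), 'gripper_width': np.float64(0.085)}
scene cam at [0.183 0.655 0.546]
scene keyhole [349.3 183.4] 0.73 [ 0.5184 -0.2246  0.078 ]
scene shutter_tab [351.2 173.2] 0.66 [ 0.5171 -0.2331  0.1025]
scene key_bow [279.7 274.1] 0.87 [0.4903 0.1714 0.093 ]
scene key_bow [343.8 214.6] 0.66 [ 0.4647 -0.0548  0.093 ]
scene lock_box [341.1 214.9] 0.88 [ 0.5283 -0.1966  0.    ]
scene lock_box [350.3 271.9] 0.44 [0.4241 0.0075 0.    ]
scene key_stand [281.6 316. ] 0.91 [0.4914 0.1742 0.    ]
scene pepper_shaker [352.8 269.2] 0.84 [ 0.4226 -0.0029  0.    ]
scene spice_jar [284.8 253. ] 0.72 [0.5796 0.0037 0.    ]
scene spice_jar [268.9 204.3
[... 448 characters left out ...]
0.48 [ 0.5206 -0.2362  0.1025]
top key_bow [205.1 223. ] 0.51 [0.4888 0.1722 0.093 ]
top lock_box [365.2 212. ] 0.79 [ 0.5238 -0.2079  0.    ]
top key_stand [213.9 222.8] 0.68 [0.5008 0.1755 0.    ]
top key [217.6 222.6] 0.65 [0.5006 0.1648 0.005 ]
top key [216.7 225. ] 0.62 [0.4945 0.1669 0.005 ]
top pepper_shaker [280.5 256.7] 0.75 [0.4138 0.0058 0.    ]
top spice_jar [285.8 194.8] 0.66 [ 0.5706 -0.0067  0.    ]
top mug [451.1 229.9] 0.61 [ 0.476  -0.4209  0.    ]
top jam_jar [306.6 137.5] 0.86 [ 0.7219 -0.0603  0.    ]
top jam_jar [282.5 193.5] 0.42 [0.5741 0.0017 0.    ]
top yoghurt_tub [341.4 146.4] 0.72 [ 0.6964 -0.1506  0.    ]
top yoghurt_tub [213.8 222.6] 0.42 [0.5014 0.1758 0.    ]
```

Run:
```python
from h import *
for n in ("scene","top"):
    c=cam(n); P=cloud(c)
    im=c["pixels"]
    def rect(name,ctr,r,z0,z1):
        m=(np.hypot(P[:,0]-ctr[0],P[:,1]-ctr[1])<r)&(P[:,2]>z0)&(P[:,2]<z1)
        if m.sum()<8: print(n,name,"few",m.sum());return
        (cx,cy),(w,h),a=cv2.minAreaRect((P[m,:2]*1000).astype(np.float32)); print(n,name,m.sum(),round(cx,1),round(cy,1),round(w,1),round(h,1),"ang",round(a,1), "z",np.median(P[m,2]).round(4))
    rect("lid",(.524,-.205),.14,.060,.074)
    rect("plate",(.524,-.205),.10,.0755,.081)
    rect("rails",(.524,-.205),.10,.083,.09)
    rect("tab",(.52,-.235),.06,.094,.12)
    rect("standtop",(.495,.174),.07,.04,.05)
    rect("bow",(.49,.172),.05,.075,.13)
c=cam("top"); a=c["pixels"][110:290,180:480,::-1]
cv2.imwrite("pics/topz.png",cv2.resize(a,(800,480),interpolation=cv2.INTER_CUBIC))
```

```text
scene lid 1866 522.1 -203.4 189.1 171.3 ang 75.1 z 0.0701
scene plate 335 529.0 -194.5 137.3 59.2 ang 73.4 z 0.0784
scene rails 239 530.6 -195.0 124.9 51.4 ang 73.5 z 0.0852
scene tab 43 520.5 -226.6 21.4 13.4 ang 6.4 z 0.1007
scene standtop 1002 492.2 173.6 71.5 63.8 ang 3.6 z 0.0459
scene bow 409 491.8 175.3 36.1 12.6 ang 3.7 z 0.0977
top lid 3763 519.6 -203.4 184.0 168.6 ang 75.0 z 0.0695
top plate 687 526.6 -206.1 159.7 118.2 ang 80.5 z 0.078
top rails 357 526.4 -196.6 124.4 51.4 ang 74.9 z 0.0849
top tab 46 519.2 -229.1 9.9 23.9 ang 75.2 z 0.1019
top standtop 554 491.0 173.4 70.5 60.9 ang 3.1 z 0.0454
top bow 128 490.4 172.0 35.4 11.6 ang 0.7 z 0.1074
```

View pics/topz.png

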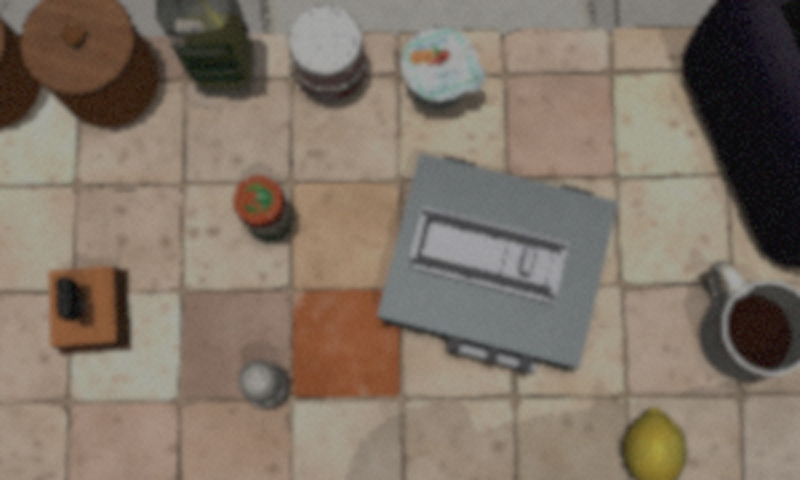

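View pics/scene0.png

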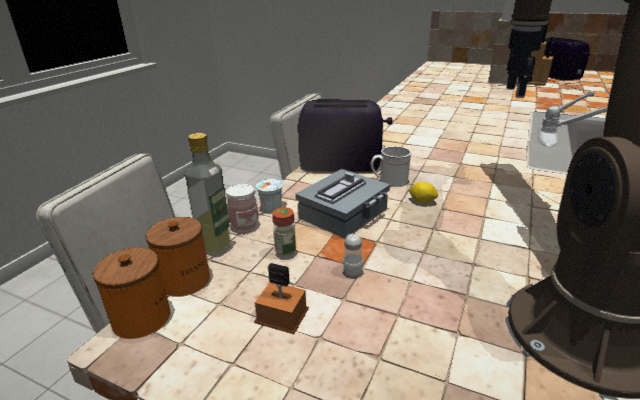

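```bash
python3 -m inch '[[[0.016,0.018,0.003,0,0,7,60],[0.016,0.018,0.003,0,0,7,60],[0.016,0.018,0.003,0,0,7,60],[0.016,0.018,0.003,0,0,7,60],[0.016,0.018,0.003,0,0,7,60],[0.016,0.018,0.003,0,0,7,60],[0.016,0.018,0.003,0,0,7,60],[0.016,0.018,0.003,0,0,7,60],[0.016,0.018,0.003,0,0,7,60],[0.016,0.018,0.003,0,0,7,60]]]' 40
```

```text
t: 2.28
ee_pos: [0.346, -0.4126, 0.2621]
tcp_rot: [-3.142, 0.006, 1.546]
ft_force: [1.5, -0.3, -0.5]
gripper_width: 0.0654
```

```bash
python3 -m inch '[[[0.016,0.017,0,0,0,7.1,120],[0.016,0.017,0,0,0,7.1,120],[0.016,0.017,0,0,0,7.1,120],[0.016,0.017,0,0,0,7.1,120],[0.016,0.017,0,0,0,7.1,120],[0.016,0.017,0,0,0,7.1,120],[0.016,0.017,0,0,0,7.1,120],[0.016,0.017,0,0,0,7.1,120],[0.016,0.017,0,0,0,7.1,120],[0.016,0.017,0,0,0,7.1,120]]]'
python3 - <<'E'
from h import *
s=state(); print(s["q"].round(2),s["ee_pos"],s["tcp_rot"])
c=cam("wrist"); save(c,"w1.png")
for q,z in (("shutter_tab",.1025),("keyhole",.078)):
    for p in pinpoint("wrist",q)[:2]: print(q,p["location"],round(p["confidence"],2),atz(c,*p["location"],z).round(4))
P=cloud(c)
for nm,z0,z1 in (("lid",.062,.074),("plate",.0765,.080),("rails",.084,.089),("tab",.094,.108)):
    m=(np.hypot(P[:,0]-.523,P[:,1]+.2)<.14)&(P[:,2]>z0)&(P[:,2]<z1)
    if m.sum()>8: print(nm,m.sum(),cv2.minAreaRect((P[m,:2]*1000).astype(np.float32)),np.median(P[m,2]))
E
```

```text
t: 3.12
ee_pos: [0.5131, -0.2339, 0.2651]
tcp_rot: [3.141, 0.012, 2.796]
ft_force: [0.3, -0.4, -0.0]
gripper_width: 0.0451
[ 0.8   0.38 -0.64  1.65  0.24  1.19  1.33] [ 0.5130938  -0.23389326  0.26510565] [3.14101313 0.01158204 2.79603731]
shutter_tab [322.7, 190.5] 0.62 [ 0.5246 -0.2337  0.1025]
keyhole [316.9, 181.9] 0.6 [ 0.52   -0.2383  0.078 ]
lid 17409 ((519.7952880859375, -205.0553436279297), (184.7281036376953, 168.337890625), 74.93305206298828) 0.0705037621959157
plate 3191 ((528.98486328125, -197.1602325439453), (134.2584228515625, 56.566680908203125), 74.86461639404297) 0.07852554396762573
rails 1926 ((529.0513916015625, -197.25234985351562), (121.9242172241211, 48.586666107177734), 74.91712188720703) 0.08567022264005125
tab 245 ((519.4901123046875, -230.93077087402344), (10.336267471313477, 23.683284759521484), 75.22003936767578) 0.10268885550878015
```

View pics/w1.png

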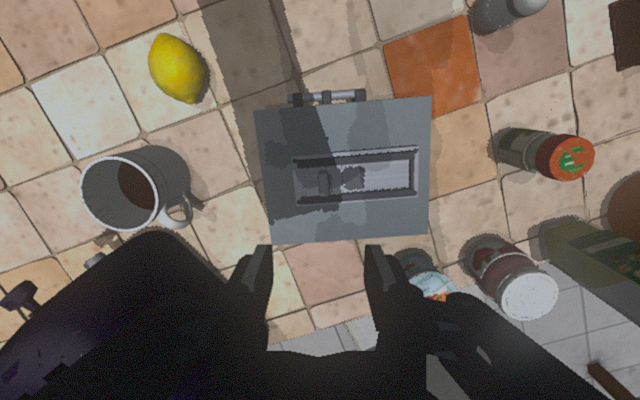

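```bash
python3 -m inch '[[[0.001,0.0004,-0.018,0.03,0.08,0.6,120],[0.001,0.0004,-0.018,0.03,0.08,0.6,120],[0.001,0.0004,-0.018,0.03,0.08,0.6,120],[0.001,0.0004,-0.018,0.03,0.08,0.6,120],[0.001,0.0004,-0.018,0.03,0.08,0.6,120],[0.001,0.0004,-0.018,0.03,0.08,0.6,120],[0.001,0.0004,-0.018,0.03,0.08,0.6,120],[0.0,0.0,-0.018,0.0,0.08,0.6,120],[0.0,0,-0.015,0,0,0,120],[0,0,0,0,0,0,120]]]'
```

```text
t: 4.1
ee_pos: [0.5143, -0.2425, 0.1004]
tcp_rot: [-3.134, 0.001, 2.848]
ft_force: [-0.4, -0.5, 0.4]
gripper_width: 0.0453
```

```bash
python3 -m inch '[[[0.0025,0.006,-0.004,0.2,-0.1,1,120],[0.0025,0.0055,-0.004,0.2,0,0.8,120],[0,0,-0.004,0,0,0,120],[0,0,0,0,0,0,255],[0,0,0,0,0,0,255],[0,0,0,0,0,0,255],[0,0,0,0,0,0,255],[0,0,0,0,0,0,255],[0,0,0,0,0,0,255],[0,0,0,0,0,0,255]]]' 40
```

```text
t: 4.93
ee_pos: [0.52, -0.2325, 0.0904]
tcp_rot: [-3.141, 0.004, 2.876]
ft_force: [-0.4, 0.9, -2.5]
gripper_width: 0.0087
```

```bash
python3 -m inch '[[[0.0016,0.006,0,0,0,0,255],[0.0016,0.006,0,0,0,0,255],[0.0016,0.006,0,0,0,0,255],[0.0016,0.006,0,0,0,0,255],[0.0016,0.006,0,0,0,0,255],[0.0016,0.006,0,0,0,0,255],[0.0016,0.006,0,0,0,0,255],[0.0016,0.006,0,0,0,0,255],[0.0013,0.005,0,0,0,0,255],[0,0,0,0,0,0,255]]]'
```

```text
t: 5.77
ee_pos: [0.5333, -0.1833, 0.0904]
tcp_rot: [-3.128, 0.004, 2.871]
ft_force: [1.9, 2.5, -3.1]
gripper_width: 0.0087
```

Moved 51 mm; push on to the stop.

```bash
python3 -m inch '[[[0.001,0.003,0,0,0,0,255],[0.001,0.003,0,0,0,0,255],[0.001,0.003,0,0,0,0,255],[0.001,0.003,0,0,0,0,255],[0.001,0.003,0,0,0,0,255],[0,0,0,0,0,0,255],[0,0,0,0,0,0,150],[0,0,0,0,0,0,150],[0,0,0.02,0,0,0,150],[0,0,0.035,0,0,0,150]]]'
python3 -m inch '[[[-0.001,0,0.035,0,0,2,60],[-0.002,0,0.03,0,0,2,60],[-0.002,0,0.02,0,0,2,60],[-0.003,0,0.02,0,0,2,60],[0,0,0,0,0,0,60],[0,0,0,0,0,0,60],[0,0,0,0,0,0,60],[0,0,0,0,0,0,60],[0,0,0,0,0,0,60],[0,0,0,0,0,0,60]]]'
python3 - <<'E'
from h import *
s=state(); print(s["q"].round(2),s["ee_pos"],s["tcp_rot"])
c=cam("wrist"); cv2.imwrite("pics/w2.png",cv2.resize(c["pixels"][100:300,200:460,::-1],(780,600)))
for q,z in (("shutter_tab",.1025),("keyhole",.078)):
    for p in pinpoint("wrist",q)[:2]: print(q,p["location"],round(p["confidence"],2),atz(c,*p["location"],z).round(4))
P=cloud(c)
for nm,z0,z1 in (("lid",.062,.074),("plate",.0765,.080),("rails",.084,.089),("tab",.094,.108)):
    m=(np.hypot(P[:,0]-.523,P[:,1]+.2)<.14)&(P[:,2]>z0)&(P[:,2]<z1)
    if m.sum()>8: print(nm,m.sum(),cv2.minAreaRect((P[m,:2]*1000).astype(np.float32)),np.median(P[m,2]))
# deep pixels inside plate = keyhole
y=np.array([.26,.9656]);x=np.array([.9656,-.26]);ctr=np.array([.529,-.1972])
b=np.stack([(P[:,:2]-ctr)@x,(P[:,:2]-ctr)@y],1)
m=(abs(b[:,0])<16)&(abs(b[:,0])<.016)&(abs(b[:,1])<.055)&(P[:,2]<.072)
print("hole",m.sum(), m.sum()>4 and cv2.minAreaRect((P[m,:2]*1000).astype(np.float32)), P[m,2].min() if m.any() else 0)
E
```

```text
t: 6.6
ee_pos: [0.5306, -0.1778, 0.1414]
tcp_rot: [-3.11, -0.01, 2.862]
ft_force: [0.6, -0.6, 0.6]
gripper_width: 0.035
t: 7.43
ee_pos: [0.5265, -0.1664, 0.2578]
tcp_rot: [-3.118, -0.0, 3.019]
ft_force: [0.6, -0.6, -0.4]
gripper_width: 0.0653
[ 0.7   0.38 -0.69  1.68  0.28  1.18  1.39] [ 0.52648311 -0.16644227  0.25778912] [-3.11756232e+00 -2.27683321e-04  3.01875935e+00]
shutter_tab [305.5, 192.3] 0.6 [ 0.5329 -0.1842  0.1025]
keyhole [256.7, 176.9] 0.56 [ 0.5167 -0.2358  0.078 ]
lid 17996 ((520.0277099609375, -205.3427276611328), (184.8572235107422, 168.91761779785156), 74.78477478027344) 0.07048958909362679
plate 3071 ((529.056640625, -197.22731018066406), (134.44679260253906, 56.730953216552734), 74.87489318847656) 0.07849266620794654
rails 1947 ((528.9484252929688, -197.17813110351562), (122.1207046508789, 48.479583740234375), 74.98175811767578) 0.08568964783455196
tab 250 ((532.786865234375, -182.7646026611328), (10.32369327545166, 24.101648330688477), 74.23465728759766) 0.10260530219749239
hole 155 ((519.1095581054688, -237.40296936035156), (8.511691093444824, 22.97654914855957), 72.46334075927734) 0.040754485251009887
```

View pics/w2.png

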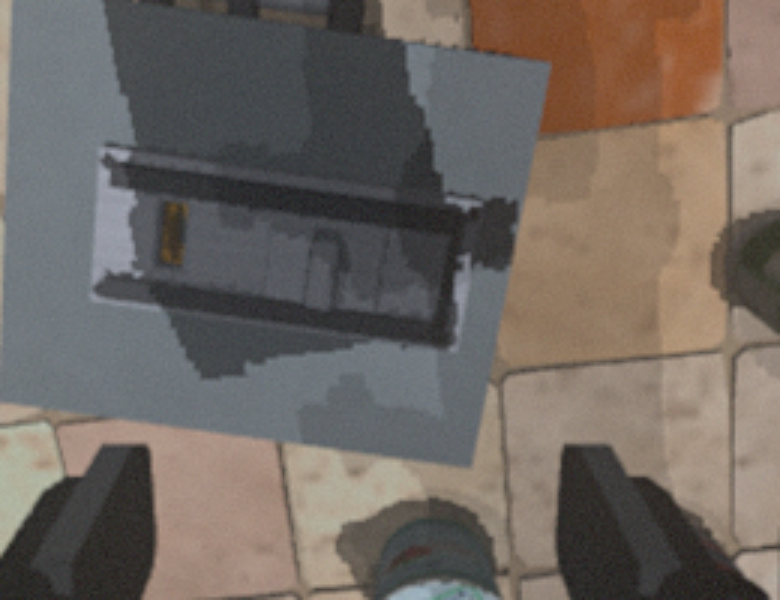

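```bash
python3 -m inch '[[[-0.0035,0.03,0,0.15,0,1,60],[-0.0035,0.035,0,0.15,0,1,60],[-0.0035,0.035,0,0.15,0,1,60],[-0.0035,0.035,0,0.15,0,1,60],[-0.0035,0.035,0,0.15,0,1,60],[-0.0035,0.035,0,0.15,0,1,60],[-0.0035,0.035,0,0.15,0,1,60],[-0.0035,0.035,0,0.15,0,1,60],[-0.0035,0.035,0,0.15,0,1,60],[-0.0035,0.03,0,0,0,1,60]]]'
python3 -m inch '[[[0,0,0,0,0,0,90],[0,0,0,0,0,0,90],[0,0,0,0,0,0,90],[0,0,0,0,0,0,90],[0,0,0,0,0,0,90],[0,0,0,0,0,0,90],[0,0,0,0,0,0,90],[0,0,0,0,0,0,90],[0,0,0,0,0,0,90],[0,0,0,0,0,0,90]]]'
python3 - <<'E'
from h import *
s=state(); print(s["q"].round(2),s["ee_pos"],s["tcp_rot"])
c=cam("wrist"); save(c,"w3.png")
for p in pinpoint("wrist","key_bow")[:2]: print(p["location"],round(p["confidence"],2),atz(c,*p["location"],.093).round(4))
P=cloud(c)
for nm,z0,z1 in (("stand",.042,.050),("bowtop",.105,.118),("bow",.08,.118)):
    m=(np.hypot(P[:,0]-.491,P[:,1]-.174)<.055)&(P[:,2]>z0)&(P[:,2]<z1)
    if m.sum()>8: print(nm,m.sum(),cv2.minAreaRect((P[m,:2]*1000).astype(np.float32)),np.median(P[m,2]))
E
```

```text
t: 8.42
ee_pos: [0.4879, 0.1759, 0.2551]
tcp_rot: [-3.139, -0.004, -3.103]
ft_force: [0.5, -1.0, 0.7]
gripper_width: 0.0653
t: 9.25
ee_pos: [0.487, 0.1785, 0.2546]
tcp_rot: [-3.141, -0.005, -3.1]
ft_force: [0.1, 0.8, -0.6]
gripper_width: 0.0554
[ 0.19  0.36 -0.84  1.74  0.29  1.17  0.88] [0.48695335 0.17848698 0.25458424] [-3.14096152 -0.00540844 -3.10007951]
[312.6, 188.0] 0.76 [0.492  0.1724 0.093 ]
stand 2682 ((491.4953308105469, 172.0333251953125), (70.39874267578125, 60.07735824584961), 3.6966841220855713) 0.046578311554619944
bowtop 455 ((490.9672546386719, 172.0192108154297), (35.43014907836914, 11.597610473632812), 2.399216890335083) 0.11111679732244589
bow 520 ((490.9678039550781, 172.0352020263672), (35.42092514038086, 11.956811904907227), 3.4296178817749023) 0.1109385286776765
```

View pics/w3.png

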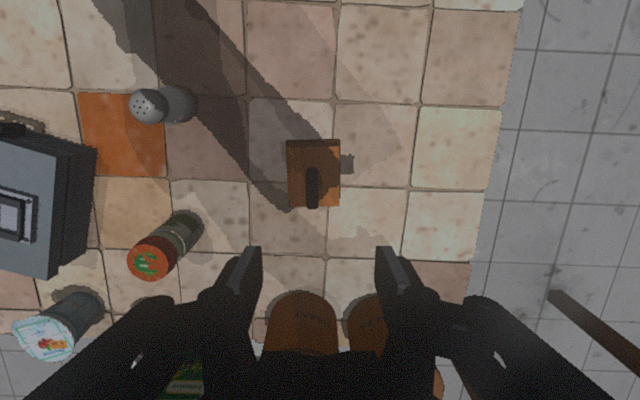

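```bash
python3 -m inch '[[[0.001,-0.001,-0.012,0,0,0.2,90],[0.001,0,-0.018,0,0,0.2,90],[0.001,0,-0.018,0,0,0.2,90],[0.001,0,-0.018,0,0,0,90],[0,0,-0.018,0,0,0,90],[0,0,-0.018,0,0,0,90],[0,0,-0.018,0,0,0,90],[0.0,0,-0.018,0,0,0,90],[0,0,-0.01,0,0,0,90],[0,0,0,0,0,0,90]]]'
```

```text
t: 10.18
ee_pos: [0.4894, 0.1773, 0.0943]
tcp_rot: [3.141, -0.006, -3.086]
ft_force: [-1.0, -1.0, 0.2]
gripper_width: 0.0555
```

```bash
python3 -m inch '[[[0.001,-0.003,-0.005,0,-0.2,0,90],[0.001,-0.0025,-0.006,0,-0.1,0,90],[0,0,-0.006,0,0,0,90],[0,0,0,0,0,0,90],[0,0,0,0,0,0,90],[0,0,0,0,0,0,90],[0,0,0,0,0,0,90],[0,0,0,0,0,0,90],[0,0,0,0,0,0,90],[0,0,0,0,0,0,90]]]'
```

```text
t: 11.02
ee_pos: [0.4936, 0.1723, 0.0787]
tcp_rot: [3.139, 0.005, -3.085]
ft_force: [-0.0, -0.6, -0.0]
gripper_width: 0.055
```

```bash
python3 -m inch '[[[-0.002,-0.0005,-0.001,0,0,0,90],[0,0,0,0,0,0,150],[0,0,0,0,0,0,255],[0,0,0,0,0,0,255],[0,0,0,0,0,0,255],[0,0,0,0,0,0,255],[0,0,0,0,0,0,255],[0,0,0,0,0,0,255],[0,0,0,0,0,0,255],[0,0,0,0,0,0,255]]]' 80
```

```text
t: 11.85
ee_pos: [0.4915, 0.172, 0.0781]
tcp_rot: [3.139, 0.006, -3.085]
ft_force: [-0.2, -0.5, 0.4]
gripper_width: 0.0111
```

```bash
python3 -m inch '[[[0,0,0.004,0,0,0,255],[0,0,0.006,0,0,0,255],[0,0,0.008,0,0,0,255],[0,0,0.009,0,0,0,255],[0,0,0.01,0,0,0,255],[0,0,0.012,0,0,0,255],[0,0,0.02,0,0,0,255],[0,0,0.025,0,0,0,255],[0,0,0.025,0,0,0,255],[0,0,0.02,0,0,0,255]]]'
```

```text
t: 12.68
ee_pos: [0.4881, 0.1711, 0.2256]
tcp_rot: [3.14, -0.001, -3.083]
ft_force: [1.1, 0.2, -0.6]
gripper_width: 0.0105
```

```bash
python3 -m inch '[[[0.003,-0.02,0,0,0,-1.8,255],[0.003,-0.03,0,0,0,-1.8,255],[0.003,-0.036,0,0,0,-1.8,255],[0.003,-0.036,0,0,0,-1.8,255],[0.003,-0.036,0,0,0,-1.8,255],[0.003,-0.036,0,0,0,-1.8,255],[0.003,-0.036,0,0,0,-1.8,255],[0.003,-0.036,0,0,0,-1.8,255],[0.003,-0.036,0,0,0,-1.8,255],[0.003,-0.036,0,0,0,-1.8,255]]]'
python3 -m inch '[[[0.003,-0.036,0,0,0,0,255],[0,-0.01,0,0,0,0,255],[0,0,0,0,0,0,255],[0,0,0,0,0,0,255],[0,0,0,0,0,0,255],[0,0,0,0,0,0,255],[0,0,0,0,0,0,255],[0,0,0,0,0,0,255],[0,0,0,0,0,0,255],[0,0,0,0,0,0,255]]]'
python3 - <<'E'
from h import *
s=state(); print(s["q"].round(2),s["ee_pos"],s["tcp_rot"])
c=cam("wrist"); save(c,"w4.png")
P=cloud(c); T=np.linalg.inv(c["W"]@np.linalg.inv(c["T_tool_cam"]))
Q=P@T[:3,:3].T+T[:3,3]
m=(abs(Q[:,0])<.03)&(abs(Q[:,1])<.03)&(Q[:,2]>0.0)&(Q[:,2]<.09)
print("key in tool",m.sum()); 
for a in np.arange(0,.09,.01):
    k=m&(Q[:,2]>=a)&(Q[:,2]<a+.01)
    if k.sum()>2: print(round(a,3),k.sum(),(np.median(Q[k],0)*1e3).round(1),(Q[k].min(0)*1e3).round(1),(Q[k].max(0)*1e3).round(1))
for n in ("wrist","top"):
    if n=="top": c=cam("top")
    P=cloud(c)
    for nm,z0,z1 in (("plate",.0765,.080),("rails",.084,.089),("tab",.094,.108)):
        m=(np.hypot(P[:,0]-.523,P[:,1]+.2)<.1)&(P[:,2]>z0)&(P[:,2]<z1)
        if m.sum()>8: print(n,nm,m.sum(),cv2.minAreaRect((P[m,:2]*1000).astype(np.float32)))
E
```

```text
t: 13.52
ee_pos: [0.5167, -0.1663, 0.2457]
tcp_rot: [3.131, 0.02, 2.894]
ft_force: [0.6, 0.0, -0.5]
gripper_width: 0.0109
t: 14.35
ee_pos: [0.5186, -0.2159, 0.2509]
tcp_rot: [3.132, 0.023, 2.89]
ft_force: [-0.6, 0.0, -0.4]
gripper_width: 0.011
[ 0.8   0.38 -0.66  1.68  0.25  1.14  1.39] [ 0.51855726 -0.21591284  0.2509112 ] [3.13181875 0.02269938 2.88971597]
key in tool 212
0.03 5 [ 3.  -0.7 39.3] [ 2.7 -2.  38.7] [ 3.2  0.5 40. ]
0.04 44 [ 2.8 -0.1 45. ] [ 0.1 -3.3 40.6] [ 3.4  2.5 49.3]
0.05 104 [ 3.9 -0.1 59.1] [ 0.6 -2.8 50.2] [10.4  2.7 59.9]
0.06 57 [10.  -0.  60.9] [ 2.2 -2.8 60. ] [10.7  2.1 69.6]
wrist plate 3231 ((529.16455078125, -197.14068603515625), (134.52781677246094, 56.65940475463867), 74.8568344116211)
wrist rails 2033 ((528.7172241210938, -197.15887451171875), (122.11370849609375, 48.641441345214844), 75.2196044921875)
wrist tab 279 ((532.68359375, -182.909912109375), (10.604110717773438, 23.86749267578125), 76.04987335205078)
top plate 187 ((534.7045288085938, -172.06964111328125), (85.07933807373047, 56.13175964355469), 74.57980346679688)
top rails 173 ((534.2122192382812, -171.8751220703125), (72.49878692626953, 48.05533218383789), 74.10601806640625)
top tab 46 ((532.6077880859375, -181.00515747070312), (9.571965217590332, 24.622161865234375), 78.0774154663086)
```

View pics/w4.png

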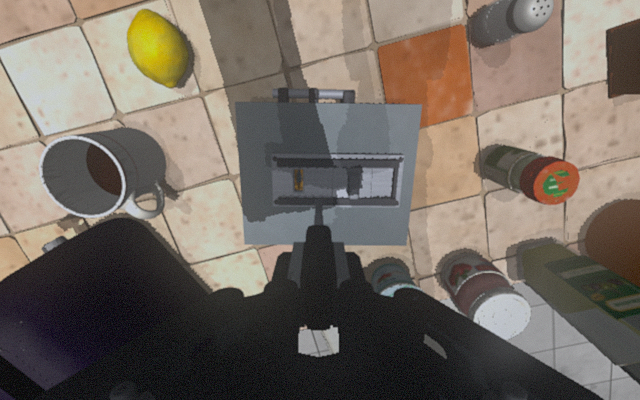

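```bash
cat >> h.py <<'E'
def goal(x,y,z,yawdeg):
    s=state(); R0=R.from_euler('xyz',s["tcp_rot"])
    rv=np.degrees((R.from_euler('xyz',[np.pi,0,np.radians(yawdeg)])*R0.inv()).as_rotvec())
    zt=R0.as_matrix()[:,2]; tip=s["ee_pos"]+zt*.073
    print("t",s["t"],"shift mm",((np.array([x,y,z])-s["ee_pos"])*1e3).round(2),"turn deg",rv.round(2),"tip",tip.round(4),"ft",np.round(s["ft_force"],1),"M",np.round(s["moment"],2),"yaw",np.degrees(s["tcp_rot"][2]).round(1),"w",round(float(s["gripper_width"]),4))
E
python3 - <<'E'
from h import *
goal(.5186,-.2358,.161,164.9)
for f in ("w1","w4"): pass
im=cv2.imread("pics/w4.png"); hsv=cv2.cvtColor(im[165:200,280:315],cv2.COLOR_BGR2HSV)
m=(hsv[...,1]>90)&(hsv[...,0]>8)&(hsv[...,0]<35)
v,u=np.nonzero(m); print(m.sum(),u.min()+280,u.max()+280,v.min()+165,v.max()+165,u.mean()+280,v.mean()+165)
c=cam("wrist"); print(atz(c,u.mean()+280.,v.mean()+165.,.078))
P=cloud(c);m=P[:,2]<.072;y=np.array([.26,.9656]);x=np.array([.9656,-.26])
b=(P[:,:2]-[.5186,-.2358])@np.stack([x,y],1)
# plate-level gap: rasterise the plate/hole pixels near the keyhole
k=(abs(b[:,0])<.02)&(abs(b[:,1])<.015)
h=k&(P[:,2]<.0745); print("hole box-frame mm", (b[h]*1e3).min(0),(b[h]*1e3).max(0),h.sum(), "plate y below/above", (b[k&~h&(abs(b[:,0])<.008)&(b[:,1]<0),1].max()*1e3).round(1),(b[k&~h&(abs(b[:,0])<.008)&(b[:,1]>0),1].min()*1e3).round(1))
E
```

```text
t 14.45 shift mm [ 7.000e-02 -1.963e+01 -8.987e+01] turn deg [-0.21  1.4  -0.66] tip [ 0.5203 -0.2159  0.1779] ft [ 0.1  1.  -2. ] M [-0.01  0.07  0.02] yaw 165.5 w 0.011
82 295 302 170 189 298.3292682926829 181.34146341463415
[ 0.51910158 -0.23637278  0.078     ]
hole box-frame mm [-9.68433081 -4.70655264] [12.36110427  4.22677084] 186 plate y below/above -4.8 4.4
```

```bash
python3 -m inch '[[[0,-0.01,0,-0.1,0.7,-0.3,255],[0,-0.01,-0.015,-0.1,0.7,-0.3,255],[0,0,-0.018,0,0,0,255],[0,0,-0.018,0,0,0,255],[0,0,-0.015,0,0,0,255],[0,0,-0.01,0,0,0,255],[0,0,0,0,0,0,255],[0,0,0,0,0,0,255],[0,0,0,0,0,0,255],[0,0,0,0,0,0,255]]]'
python3 - <<'E'
from h import *
goal(.5192,-.2360,.156,164.9)
E
```

```text
t: 15.33
ee_pos: [0.5178, -0.2456, 0.1677]
tcp_rot: [-3.137, -0.006, 2.87]
ft_force: [0.7, 0.5, -0.5]
gripper_width: 0.0113
t 15.3333 shift mm [  1.35   9.59 -11.73] turn deg [ 0.14 -0.4   0.45] tip [ 0.5173 -0.2458  0.0947] ft [ 0.7  0.5 -0.5] M [ 0.02 -0.   -0.05] yaw 164.5 w 0.0113
```

```bash
python3 -m inch '[[[0.001,0.004,0,0.1,-0.2,0.3,255],[0,0.003,-0.004,0,0,0,255],[0,0.001,-0.003,0,0,0,255],[0,0,0,0,0,0,255],[0,0,0,0,0,0,255],[0,0,0,0,0,0,255],[0,0,0,0,0,0,255],[0,0,0,0,0,0,255],[0,0,0,0,0,0,255],[0,0,0,0,0,0,255]]]'
python3 - <<'E'
from h import *
goal(.5192,-.2360,.156,164.9)
E
```

```text
t: 16.17
ee_pos: [0.5207, -0.2368, 0.1632]
tcp_rot: [-3.139, 0.002, 2.877]
ft_force: [0.5, -0.4, -0.7]
gripper_width: 0.0111
t 16.1667 shift mm [-1.49  0.76 -7.19] turn deg [0.17 0.09 0.08] tip [ 0.5208 -0.237   0.0902] ft [ 0.5 -0.4 -0.7] M [ 0.05 -0.01  0.02] yaw 164.8 w 0.0111
```

```bash
python3 -m inch '[[[-0.001,0.0005,0,0.1,0,0,255],[0,0,-0.003,0,0,0,255],[0,0,-0.003,0,0,0,255],[0,0,-0.002,0,0,0,255],[0,0,-0.002,0,0,0,255],[0,0,-0.002,0,0,0,255],[0,0,0,0,0,0,255],[0,0,0,0,0,0,255],[0,0,0,0,0,0,255],[0,0,0,0,0,0,255]]]'
python3 - <<'E'
from h import *
goal(.5192,-.2360,.1465,164.9)
E
```

```text
t: 17.0
ee_pos: [0.5193, -0.2364, 0.1494]
tcp_rot: [-3.141, 0.001, 2.876]
ft_force: [0.4, -0.1, -0.1]
gripper_width: 0.0109
t 17.0 shift mm [-0.08  0.36 -2.89] turn deg [0.04 0.05 0.1 ] tip [ 0.5193 -0.2364  0.0764] ft [ 0.4 -0.1 -0.1] M [-0.03  0.04  0.04] yaw 164.8 w 0.0109
```

```bash
python3 -m inch '[[[0,0,-0.002,0,0,0,255],[0,0,-0.002,0,0,0,255],[0,0,-0.002,0,0,0,255],[0,0,-0.001,0,0,0,255],[0,0,-0.001,0,0,0,255],[0,0,0,0,0,0,255],[0,0,0,0,0,0,255],[0,0,0,0,0,0,255],[0,0,0,0,0,0,255],[0,0,0,0,0,0,255]]]'
python3 - <<'E'
from h import *
goal(.5192,-.2360,.1435,164.9)
E
```

```text
t: 17.83
ee_pos: [0.5198, -0.2365, 0.1418]
tcp_rot: [-3.141, 0.003, 2.876]
ft_force: [-0.6, 0.5, 1.8]
gripper_width: 0.0105
t 17.8333 shift mm [-0.63  0.45  1.7 ] turn deg [0.09 0.12 0.1 ] tip [ 0.52   -0.2366  0.0688] ft [-0.6  0.5  1.8] M [ 0.05  0.24 -0.05] yaw 164.8 w 0.0105
```

```bash
python3 -m inch '[[[0,0,-0.0015,0,0,5,255],[0,0,-0.0015,0,0,5,255],[0,0,-0.0015,0,0,-5,255],[0,0,-0.0015,0,0,-5,255],[0,0,-0.0015,0,0,-5,255],[0,0,-0.0015,0,0,-5,255],[0,0,-0.0015,0,0,5,255],[0,0,-0.0015,0,0,5,255],[0,0,-0.0015,0,0,5,255],[0,0,-0.0015,0,0,5,255]]]'
python3 - <<'E'
from h import *
goal(.5192,-.2360,.1435,164.9)
E
```

```text
t: 18.67
ee_pos: [0.5202, -0.2358, 0.1319]
tcp_rot: [-3.137, 0.004, 3.053]
ft_force: [-6.1, 2.2, 17.4]
gripper_width: 0.0108
t 18.6667 shift mm [-0.95 -0.16 11.6 ] turn deg [  0.28   0.21 -10.01] tip [ 0.5204 -0.2362  0.0589] ft [-6.1  2.2 17.4] M [ 0.56  1.56 -0.19] yaw 174.9 w 0.0108
```

```bash
python3 -m inch '[[[0,0,0,0,0,-5,255],[-0.0003,0,-0.0008,0,0,-5,255],[-0.0003,0,-0.001,0,0,-5,255],[0,0,-0.001,0,0,-4,255],[0,0,-0.001,0,0,4,255],[0,0,-0.001,0,0,5,255],[0,0,-0.001,0,0,4,255],[0,0,-0.001,0,0,-4,255],[0,0,-0.001,0,0,-4,255],[0,0,-0.001,0,0,0,255]]]'
python3 - <<'E'
from h import *
goal(.5192,-.2360,.1150,164.9)
E
```

```text
t: 19.5
ee_pos: [0.5192, -0.236, 0.1226]
tcp_rot: [-3.138, 0.004, 2.806]
ft_force: [0.8, 0.3, -0.6]
gripper_width: 0.0108
t 19.5 shift mm [ 0.03 -0.04 -7.6 ] turn deg [0.27 0.18 4.13] tip [ 0.5194 -0.2363  0.0496] ft [ 0.8  0.3 -0.6] M [0.04 0.01 0.07] yaw 160.8 w 0.0108
```

```bash
python3 -m inch '[[[0,0,-0.0005,0,0,2,255],[0,0,-0.001,0,0,2,255],[0,0,-0.0015,0,0,0,255],[0,0,-0.0015,0,0,0,255],[0,0,-0.0015,0,0,0,255],[0,0,-0.001,0,0,0,255],[0,0,-0.001,0,0,0,255],[0,0,-0.001,0,0,0,255],[0,0,-0.0005,0,0,0,255],[0,0,0,0,0,0,255]]]'
python3 - <<'E'
from h import *
goal(.5192,-.2360,.1150,164.9)
E
```

```text
t: 20.33
ee_pos: [0.5193, -0.2358, 0.1153]
tcp_rot: [-3.136, 0.005, 2.883]
ft_force: [0.1, 0.4, -1.3]
gripper_width: 0.0109
t 20.3333 shift mm [-0.05 -0.19 -0.28] turn deg [ 0.39  0.18 -0.29] tip [ 0.5195 -0.2363  0.0423] ft [ 0.1  0.4 -1.3] M [-0.01  0.   -0.  ] yaw 165.2 w 0.0109
```

```bash
python3 -m inch '[[[0,0,-0.001,0,0,0,255],[0,0,-0.001,0,0,0,255],[0,0,-0.001,0.2,0.1,0,255],[0,0,-0.001,0,0,0,255],[0,0,-0.001,0,0,0,255],[0,0,-0.001,0,0,0,255],[0,0,-0.0005,0,0,0,255],[0,0,-0.0005,0,0,0,255],[0,0,-0.0005,0,0,0,255],[0,0,-0.0005,0,0,0,255]]]'
python3 - <<'E'
from h import *
goal(.5192,-.2360,.1150,164.9)
E
```

```text
t: 21.17
ee_pos: [0.5198, -0.2358, 0.115]
tcp_rot: [-3.134, 0.005, 2.881]
ft_force: [-3.5, 0.5, 7.8]
gripper_width: 0.0111
t 21.1667 shift mm [-0.61 -0.21 -0.04] turn deg [ 0.52  0.16 -0.18] tip [ 0.52   -0.2364  0.042 ] ft [-3.5  0.5  7.8] M [0.31 0.9  0.02] yaw 165.1 w 0.0111
```

```bash
python3 -m inch '[[[-0.0003,0,0,0.2,0.1,-3,255],[0,0,0,0.2,0,-5,255],[0,0,0,0,0,-5,255],[0,0,0,0,0,-5,255],[0,0,0,0,0,-5,255],[0,0,0,0,0,-5,255],[0,0,0,0,0,-5,255],[0,0,0,0,0,-5,255],[0,0,0,0,0,-5,255],[0,0,0,0,0,-3,255]]]'
python3 - <<'E'
from h import *
s=state();print(s["q"].round(2))
goal(.5192,-.2360,.1150,67.5)
E
```

```text
t: 22.0
ee_pos: [0.5192, -0.2367, 0.1151]
tcp_rot: [-3.139, 0.002, 2.04]
ft_force: [-2.0, 0.6, 1.2]
gripper_width: 0.0109
[ 0.6   0.5  -0.38  1.82  0.24  0.87  0.58]
t 22.0 shift mm [-0.03  0.7  -0.13] turn deg [  0.12  -0.16 -49.4 ] tip [ 0.5191 -0.2369  0.0421] ft [-2.   0.6  1.2] M [0.1  0.28 0.07] yaw 116.9 w 0.0109
```

```bash
python3 -m inch '[[[0,0.0003,-0.0003,0,0,-5,255],[0,0.0003,-0.0003,0,0,-5,255],[0,0,-0.0003,0,0,-5,255],[0,0,-0.0003,0,0,-5,255],[0,0,-0.0003,0,0,-5,255],[0,0,-0.0003,0,0,-5,255],[0,0,-0.0003,0,0,-5,255],[0,0,-0.0003,0,0,-5,255],[0,0,-0.0003,0,0,-5,255],[0,0,-0.0003,0,0,-2,255]]]'
python3 - <<'E'
from h import *
s=state();print(s["q"].round(2))
goal(.5192,-.2360,.1150,67.5)
E
```

```text
t: 22.83
ee_pos: [0.5185, -0.2367, 0.1151]
tcp_rot: [-3.137, 0.005, 1.178]
ft_force: [-1.1, 0.7, 5.3]
gripper_width: 0.0112
[ 0.45  0.48 -0.16  1.83  0.1   0.85 -0.16]
t 22.8333 shift mm [ 0.69  0.66 -0.06] turn deg [ 0.19 -0.33  0.02] tip [ 0.5181 -0.2369  0.0421] ft [-1.1  0.7  5.3] M [0.19 0.67 0.17] yaw 67.5 w 0.0112
```

```bash
python3 -m inch '[[[0,0.0003,0,0,0,-1.5,255],[0.0003,0.0003,0,0,-0.1,-1.5,255],[0,0,0,0,0,-1,255],[0,0,0,0,0,-1,255],[0,0,0,0,0,-1,255],[0,0,-0.0003,0,0,-1,255],[0,0,-0.0003,0,0,-1,255],[0,0,-0.0003,0,0,-1,255],[0,0,-0.0003,0,0,-1,255],[0,0,-0.0003,0,0,-1,255]]]'
python3 - <<'E'
from h import *
goal(.5192,-.2360,.1150,67.5)
c=cam("wrist"); save(c,"w5.png")
c=cam("top"); P=cloud(c)
m=(np.hypot(P[:,0]-.523,P[:,1]+.2)<.1)&(P[:,2]>.094)&(P[:,2]<.108)
m&=np.hypot(P[:,0]-.5188,P[:,1]+.236)>.03
print("tab",m.sum(), m.sum()>8 and cv2.minAreaRect((P[m,:2]*1000).astype(np.float32)))
s0=cam("scene"); save(s0,"s5.png")
E
```

```text
t: 23.67
ee_pos: [0.5185, -0.2364, 0.1151]
tcp_rot: [-3.14, 0.008, 0.98]
ft_force: [-3.3, -0.0, 7.1]
gripper_width: 0.011
t 23.6667 shift mm [ 0.74  0.36 -0.13] turn deg [ 0.37 -0.31 11.36] tip [ 0.518  -0.2368  0.0421] ft [-3.3 -0.   7.1] M [-0.13  0.82  1.54] yaw 56.1 w 0.011
tab 46 ((532.6006469726562, -181.01406860351562), (9.528020858764648, 23.499235153198242), 77.7703628540039)
```

View pics/w5.png

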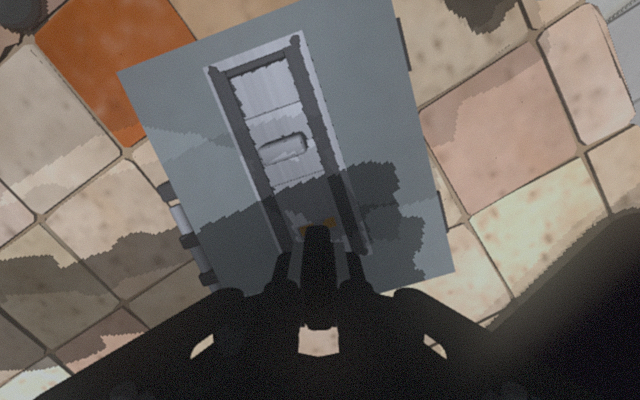

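View pics/s5.png

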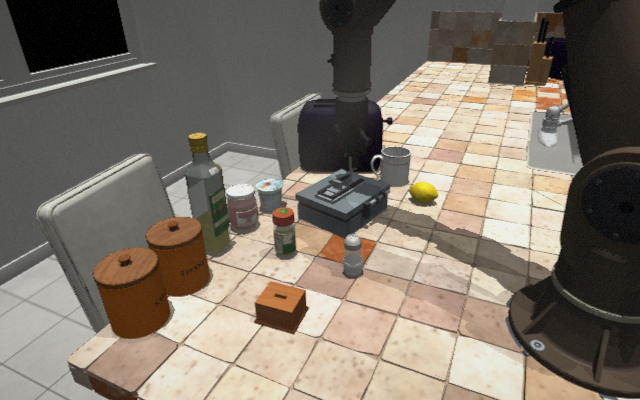

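```bash
python3 -m inch '[[[0.0003,0.0002,0,0.1,-0.1,1,255],[0,0,0,0,0,0,255],[0,0,0,0,0,0,255],[0,0,0,0,0,0,255],[0,0,0,0,0,0,255],[0,0,0,0,0,0,255],[0,0,0,0,0,0,255],[0,0,0,0,0,0,255],[0,0,-0.0003,0,0,0,255],[0,0,-0.0005,0,0,0,255]]]'
python3 - <<'E'
from h import *
goal(.5192,-.2360,.1150,67.5)
E
```

```text
t: 24.65
ee_pos: [0.5185, -0.2364, 0.1151]
tcp_rot: [-3.14, 0.008, 1.002]
ft_force: [-5.5, 0.0, 12.3]
gripper_width: 0.011
t 24.65 shift mm [ 0.72  0.41 -0.05] turn deg [ 0.35 -0.26 10.11] tip [ 0.5181 -0.2368  0.0421] ft [-5.5  0.  12.3] M [0.05 1.37 1.23] yaw 57.4 w 0.011
```

Run:
```python
from h import *
c=cam("scene"); 
for q in ("pepper_shaker","spice_jar","lemon","mug","jam_jar","yoghurt_tub"):
    p=pinpoint("scene",q)[:1]; print(q,[atz(c,*a["location"],0).round(3) for a in p])
goal(.5192,-.2360,.1150,67.5); sign_off()
```

```text
pepper_shaker [array([0.417, 0.008, 0.   ])]
spice_jar [array([0.57 , 0.009, 0.   ])]
lemon [array([ 0.363, -0.345,  0.   ])]
mug [array([ 0.473, -0.403,  0.   ])]
jam_jar [array([ 0.719, -0.045,  0.   ])]
yoghurt_tub [array([ 0.72 , -0.165,  0.   ])]
t 25.0 shift mm [ 0.74  0.36 -0.06] turn deg [ 0.35 -0.26 10.1 ] tip [ 0.5181 -0.2368  0.0421] ft [-4.1 -0.4  9.5] M [-0.08  1.17  1.17] yaw 57.4 w 0.0113
the job is handed in; nothing more can be done
```

The job is handed in at 25 s: the shutter is open, the key is home and turned, and the arm is still gripping it against the stop. I could not read the joint values directly, so the checks below come from the cameras and the arm's own sensors.

- **Shutter:** I gripped the tab and slid it until it stopped. The tab ended about 55 mm from the keyhole. It moved only about 50 mm, because it seems to have started about 5 mm open.
- **Key home:** I wiggled it past both wafers. The tip measures 35.9 mm below the mouth, and a light push met the floor of the keyhole. The press peaked at about 17 N at the wafers, more than the 5 N suggested.
- **Turn:** the key is turned clockwise about 1.88 rad from the slot, by the tool's angle. The task gave about 1.7 rad. I pushed on against the stop, which resisted with 1.5 N m, then eased back a little. I put the extra 0.18 rad down to give in the arm or slip in the grip, and did not check it further. I also did not look at the bolt itself.
- **Holding at hand-in:** 1.2 N m against the stop, about 10 N downward, the tool under 0.01 rad from upright, and the grip set to 80 N with the fingers 11 mm apart on the bow.
- **Bystanders:** all six were found within about 10 mm of where they started, which is within the trained networks' error, and nothing looked tipped in the last scene picture.

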